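# Shut the chuck guard and reset the interlock with two fingertips

### The arm

A 7-joint arm with a two-finger parallel gripper is mounted at the origin on the work surface. World frame = base frame: x ahead of the robot, y to its left, z up, the work surface at z = 0. Lengths are in m, angles in rad, forces in N, time in s.
With the tool pointing down it reaches from about 0.425 to 0.825 m from the base axis. Payload 3.6 kg.
Tool frame: the origin (TCP) lies on the centre line of the jaws, within the pads' length; the fingertips stand 14 mm ahead of it and the grasp point (between the pads) lies 5 mm behind it; z points along the fingers, y is the direction in which the jaws open and shut (so a half turn about z gives the same grasp; the last joint's range is limited). The gripper opens to 85 mm and grips with 20 to 120 N. Pads are 22 mm wide; open, the fingers measure 114 mm over their backs; the gripper's body (76 mm by 85 mm) begins 54 mm behind the grasp point. The pads swing forward as they close: fully open they stand 13 mm farther back than shut.
Start: joints at [1.317, 0.615, -0.013, 1.423, 0.008, 1.103, -0.04], TCP at [0.146, -0.633, 0.245] pointing down, gripper open.
Joint ranges: [-3.12, 3.12], [-0.3, 2.06], [-1.34, 1.32], [0.26, 2.42], [-1.36, 4.5], [0.01, 1.98], [-2.84, 2.84]. Speed limits (rad/s): [2.79, 2.79, 3.14, 3.14, 3.14, 3.14, 3.14].

### API

Orientations are given as a unit quaternion [x, y, z, w].
In Python, from plant import ctrl gives the robot as it stands. The module is installed in compiled form; this text tells all that it offers.
- The arm moves only by the tool apply_moves, never from a script. Its argument "motion" is text: rows parted by semicolons, each of 7 numbers parted by spaces: the turn, a rotation vector about the world's x, y, z in degrees, then the shift along the world's x, y, z in m, then the opening in per cent of the stroke, from 0 (shut) to 100 (fully open). A call has 1 to 8 rows; each row is the pose to reach, as a shift and turn from the pose measured when the call began; what a row does not reach only later rows make up. A row lasts 1/12 s, in which the tool goes at most 41.7 mm and 7.16 degrees, less where a joint would pass 70% of its speed; a pose out of reach is approached as far as the arm can. A call with a gripper value outside its range is refused whole. The fingers move at their own pace and stop on an object; "squeeze" is the grip in N (left out, the last holds). Time passes only in rows, so rows that repeat a pose let the fingers close. It gives the time, the measured TCP pose, the force and the opening at its end, in the units of the state.
- ctrl.state(): the state, without advancing time (a new reading comes with each control period).
- ctrl.read_camera(name): name is "scene" or "top" or "wrist"; returns a dict with "image" (420x560x3 uint8, red, green, blue), "z_map" (420x560 float32, m along the optical axis (not along the pixel's ray), 0 where there is no reading), "K" (3x3 intrinsics, pixels), "cam_to_world" (4x4, takes a point from camera to world coordinates). Camera axes: x right, y up, looking along -z (the intrinsics and any distortion apply to the point x, -y, -z); pixel columns grow to the right and rows downward; lengths in m; the calibration is good to about 2 mm. A picture is of the moment at which its call begins.
- ctrl.job_done(): hands the job in, once; it reports no verdict.
Trained networks look in a picture, given as the dict that the camera call returned (one of the last four; its "shot" number tells which), for a name from the list of things; names that differ only in an ending like _2 or _b are one class to them, and where a whole thing is asked for, a point or a joint stands for the part that bears it (a point fixed in the world has none). Each returns a list of dicts, best first, with "conf" (0 to 1); they miss things now and then, are a little off and sometimes report something else, mostly with a low value. They report only what shows in the picture. A call takes as long as a camera call.
- ctrl.recognise(name, picture): "location" ([x, y, z] in m, in the coordinates of the camera as it stood for that picture, good to about 4 mm: the middle of the surface that is visible of it).
The state is a dict: "time": time; "joint_positions": joint angles; "dq": joint speeds; "effort": joint torques, N m; "tcp_pos": TCP position; "orientation": TCP orientation; "contact_force": force on the tool from outside, world axes, zero at the start; "moment": the same for the moment, N m; "opening": opening from 0.0 (shut) to 1.0 (fully open).
Only numpy, scipy, OpenCV 4.12 (cv2) and the standard library are available. Lean on these libraries where they do the work, as an engineer would, in place of code of your own. Each camera call takes 0.05 s, during which the arm holds its last target.

### The job

Push the sliding chuck guard fully shut over the chuck. Then, with one fingertip on each, press the two large round reset buttons on the console together, keep both fully down for at least three seconds, let them come up together and move clear. Only push and press: grasp nothing, press no other button, and leave the jar, caliper and file where they lie.

Things in the scene. Friction and masses are not known exactly. Their poses are not given: they have to be found in the camera images.
- fixture: Small turning fixture, fixed to the bench: a steel base plate 130 (x) x 260 (y) x 15 mm, with a grey block 116 x 45 x 100 mm standing on its +y end (top 115 mm above the bench) that carries a horizontal chuck pointing to -y. Origin on the bench under the fixture, 115 mm from the plate's -y end and 145 mm from its +y end. z is up; the guard closes along +y. Stands at either side of the bench, turned up to about 17 degrees from the world's axes.
- guard (a joint): Opening of the sliding guard in m: 0 = fully shut against the block, 0.085 = fully open; starts part open. It slides with about 3 N of friction and stays where it is left.
- guard_push (a point): Centre of the outer face of the guard's closed end plate; moves with the guard. The guard is an aluminium hood 110 mm wide, 120 mm long and 68 mm high that runs 2 mm above the base plate (its top is 85 mm above the bench). The end plate is upright, 110 mm wide (x) and 68 mm high, its outer face looks along -y of this point's frame; this point lies 51 mm above the bench. Pushing the face along +y shuts the guard.
- console: Grey steel control box fixed to the bench, 160 (x) x 200 (y) x 60 mm high, flat top. Origin on the bench under its centre; z up. Stands at the other side of the bench, turned up to about 29 degrees. On its top: the two large round reset buttons at x = -35 mm, y = +33 and -33 mm; a mushroom-shaped stop button 38 mm across at x = +45, y = 0, its top 82 mm above the bench; two small 20 mm square jog buttons at x = +45, y = +65 and -65, their tops 70 mm above the bench.
- left_cap (a point): Cap of the reset button at the console's +y side: flat black disc 32 mm across, 6 mm thick. This point is the centre of its top face, 78 mm above the bench when up; moves down with the button. The two reset caps' centres are 66 mm apart along the console's y axis; the caps stand 12 mm above their metal collars (42 mm across).
- right_cap (a point): Cap of the reset button at the console's -y side, otherwise the same as the left one.
- left_button (a joint): Travel of the left reset button in m: 0 = up, 0.008 = bottomed. Spring return: about 1.5 N starts it, 5 N bottoms it.
- right_button (a joint): Travel of the right reset button, the same: 0 = up, 0.008 = bottomed.
- stop_button (a joint): Travel of the mushroom stop button in m: 0 = up, 0.008 = bottomed. Leave alone.
- jog_left (a joint): Travel of the small square button at the console's +y side in m: 0 = up, 0.004 = bottomed. Leave alone.
- jog_right (a joint): Travel of the small square button at the console's -y side, the same. Leave alone.
- jar_mid (a point): Centre of a closed amber glass jar, 56 mm across and 85 mm high, standing loose on the bench beyond the fixture and console. Leave alone.
- caliper: Steel caliper lying loose on the bench near the robot, 170 mm long, up to 10 mm high, two 45 mm jaws to one side. Origin under the middle of its beam, beam along x. Leave alone.
- file: Flat file lying loose on the bench beyond the fixture or console, 26 mm high, 218 mm long. Origin under the middle of its wooden handle; blade along +x. Leave alone.

How it is judged:
By the outcome, as a careful person would: the job done as asked, in the order asked, and still so for the second after the job is handed in, with the robot touching nothing.
It also fails if it takes over 56 s, if anything falls off the work surface, if the arm or the gripper's body presses on something with over 40 N, if the wrist force passes 120 N, or if a joint passes its speed limit or range.

## Working session

There is one attempt and no reset: what is moved stays moved. The work goes in short steps, Python scripts to look and compute and a tool call to move; the robot and the scene stay as the last step left them, time stands still between calls to the robot, and variables do not carry over. Pictures are saved under pics/ and viewed, and the job is handed in when it is done.

Besides the shell and the picture viewer there is one more tool, called after "Call:" as name(argument=value, ...) on one line, values as JSON. apply_moves: Moves the arm, as the interface text tells. Its arguments: {"type":"object","properties":{"motion":{"type":"string"},"squeeze":{"type":"number"}},"required":["motion"]}

```bash
mkdir -p pics
cat > h.py <<'E'
from plant import ctrl
import numpy as np, cv2
def save(p,n): cv2.imwrite('pics/'+n,cv2.cvtColor(p['image'],cv2.COLOR_RGB2BGR))
def w(p,l): return (p['cam_to_world']@np.r_[l,1])[:3]
def cloud(p):
    z=p['z_map'];h,wd=z.shape;v,u=np.mgrid[:h,:wd];K=p['K']
    P=np.stack([(u-K[0,2])/K[0,0]*z,-(v-K[1,2])/K[1,1]*z,-z,np.ones_like(z)],-1)
    return (P@p['cam_to_world'].T)[...,:3]
E
python3 - <<'E'
from h import *
np.set_printoptions(precision=4,suppress=True)
print(ctrl.state())
for c in ['top','scene']:
    p=ctrl.read_camera(c);save(p,c+'0.png');print(c,p['K'],p['cam_to_world'],[k for k in p])
    np.savez(c+'0.npz',cl=cloud(p),z=p['z_map'],im=p['image'])
    for n in ['fixture','guard_push','console','left_cap','right_cap','stop_button','jog_left','jog_right','jar_mid','caliper','file']:
        r=ctrl.recognise(n,p)
        for d in r[:3]: print(n,w(p,d['location']),round(d['conf'],2))
print(ctrl.state()['time'])
E
```

```text
{'time': 0.0, 'joint_positions': array([ 1.3175,  0.6159, -0.0126,  1.425 ,  0.0081,  1.1034, -0.0404]), 'dq': array([ 0.0004, -0.    , -0.0006,  0.0018, -0.0001, -0.0006,  0.0002]), 'effort': array([  0.001 , -46.9212,   0.2589, -17.1032,   0.0097,   0.0096,
        -0.    ]), 'tcp_pos': array([ 0.146 , -0.6326,  0.2441]), 'orientation': array([ 0.9936,  0.1132, -0.0002, -0.0013]), 'contact_force': array([-0.4434, -0.2664, -0.3306]), 'moment': array([0.0578, 0.0056, 0.0133]), 'opening': 0.9985127241877227}
top [[512.5455   0.     281.3193]
 [  0.     512.5455 219.5651]
 [  0.       0.       1.    ]] [[ 0.0215  0.9937 -0.1101  0.4768]
 [-0.9998  0.0216  0.      0.0228]
 [ 0.0024  0.1101  0.9939  0.9878]
 [ 0.      0.      0.      1.    ]] ['image', 'z_map', 'K', 'cam_to_world', 'shot']
fixture [0.5279 0.2573 0.088 ] 0.78
guard_push [0.5263 0.2082 0.0832] 0.55
console [ 0.541  -0.1951  0.0583] 0.92
left_cap [ 0.4956 -0.1897  0.0757] 0.65
right_cap [0.5264 0.2111 0.0842] 0.26
stop_button [ 0.5857 -0.1867  0.0836] 0.74
jog_left [0.7501 0.1229 0.0203] 0.61
jog_left [ 0.5585 -0.1252  0.07
[... 242 characters left out ...]
805   0.     285.1484]
 [  0.     389.6805 217.4123]
 [  0.       0.       1.    ]] [[ 0.0761 -0.8183  0.5698  1.0874]
 [ 0.9971  0.0576 -0.0506 -0.0307]
 [ 0.0086  0.572   0.8202  0.7943]
 [ 0.      0.      0.      1.    ]] ['image', 'z_map', 'K', 'cam_to_world', 'shot']
fixture [0.5633 0.251  0.0725] 0.65
guard_push [0.5537 0.2046 0.0863] 0.76
console [ 0.5779 -0.1995  0.0642] 0.74
left_cap [ 0.5284 -0.2458  0.0788] 0.29
right_cap [ 0.5277 -0.2479  0.0803] 0.42
stop_button [ 0.5902 -0.1809  0.0813] 0.65
jog_left [ 0.5053 -0.1851  0.077 ] 0.66
jar_mid [ 0.7731 -0.1055  0.0816] 0.9
caliper [0.3956 0.0065 0.0067] 0.58
caliper [ 0.5029 -0.1873  0.0775] 0.25
file [0.7546 0.1203 0.0191] 0.77
1.2
```

View pics/top0.png

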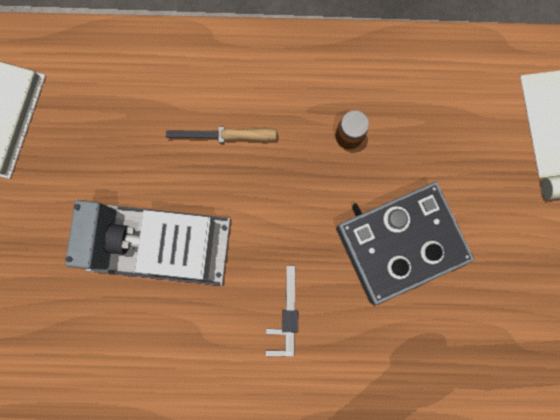

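View pics/scene0.png

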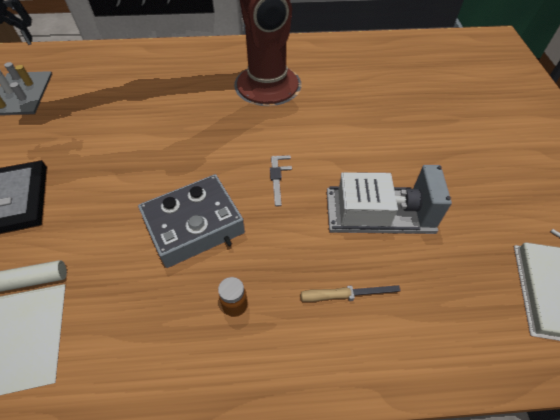

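Top view: the fixture is at left (block ~(88,235), guard ~(175,245)), the console at right with reset caps at (400,267) and (433,252). The stop is at (397,219) and the jogs at (363,233) and (429,204). I'll measure next.

Run:
```python
from h import *
np.set_printoptions(precision=4,suppress=True)
for c in ['top','scene']:
    d=np.load(c+'0.npz');cl=d['cl'];im=d['im'];ok=d['z']>0
    X,Y,Z=cl[...,0],cl[...,1],cl[...,2]
    # bench z
    print(c,'bench',np.median(Z[ok&(abs(Z)<.02)&(X>.35)&(X<.75)]))
    con=ok&(abs(X-.54)<.16)&(abs(Y+.195)<.16)
    m=con&(abs(Z-.06)<.006)
    r=cv2.minAreaRect(cl[m][:,:2].astype(np.float32));print('console top',r,np.median(Z[m]))
    m2=(con&(Z>.069)&(Z<.095)).astype(np.uint8)
    n,lab,st,ce=cv2.connectedComponentsWithStats(m2)
    for i in range(1,n):
        if st[i,4]>15:
            q=cl[lab==i]; print(st[i,4],ce[i],(q.min(0)+q.max(0))/2,np.median(q[:,2]))
    fx=ok&(abs(X-.53)<.12)&(Y>.05)&(Y<.5)
    for nm,z0 in [('plate',.015),('guard',.085),('block',.115)]:
        m=(fx&(abs(Z-z0)<.006)).astype(np.uint8)
        n,lab,st,ce=cv2.connectedComponentsWithStats(m)
        i=1+np.argmax(st[1:,4]); q=cl[lab==i] if nm!='plate' else cl[m>0]
        r=cv2.minAreaRect(q[:,:2].astype(np.float32));print(nm,r,np.median(q[:,2]),cv2.boxPoints(r).tolist())
```

```text
top bench 0.00020404006780899708
console top ((0.543731689453125, -0.2044331282377243), (0.1599135845899582, 0.20042535662651062), 25.038162231445312) 0.06083127750192141
92 [429.5    204.1522] [ 0.6124 -0.2447  0.0716] 0.07063958533063469
329 [397.6018 218.4103] [ 0.5841 -0.185   0.0772] 0.07973842446778745
82 [364.1585 233.4268] [ 0.5556 -0.1272  0.0718] 0.070339165131036
259 [433.6062 251.7529] [ 0.5266 -0.2492  0.0758] 0.07802129237588395
256 [400.3672 266.8047] [ 0.4986 -0.1905  0.0758] 0.07799704974007898
plate ((0.5332455635070801, 0.2558816075325012), (0.2601105868816376, 0.13029062747955322), 85.0742416381836) 0.015479491440269944 [[0.4571736752986908, 0.13190032541751862], [0.5869830846786499, 0.12071295082569122], [0.609317421913147, 0.379862904548645], [0.47950804233551025, 0.3910502791404724]]
guard ((0.5295738577842712, 0.21336981654167175), (0.12068953365087509, 0.11008070409297943), 85.12419128417969) 0.0851695769893781 [[0.46960362792015076, 0.15792164206504822], [0.5792859196662903, 0.14856520295143127], [0.5895440578460693, 0.2688179910182953], [0.4798617959022522,
[... 1057 characters left out ...]
93941498], [0.612277626991272, 0.3792394995689392], [0.4793424606323242, 0.39082735776901245]]
guard ((0.5316875576972961, 0.21362033486366272), (0.12061361223459244, 0.11183777451515198), 85.09190368652344) 0.08519185977112298 [[0.4708140194416046, 0.15831893682479858], [0.5822416543960571, 0.14875036478042603], [0.5925611257553101, 0.26892173290252686], [0.48113346099853516, 0.2784903049468994]]
block ((0.5450243353843689, 0.36252179741859436), (0.045975212007761, 0.115522600710392), 85.2943344116211) 0.11498272413383792 [[0.48557189106941223, 0.34435024857521057], [0.600705087184906, 0.33487311005592346], [0.604476809501648, 0.38069334626197815], [0.4893435835838318, 0.39017048478126526]]
```

Call:
apply_moves(motion="0 0 7 0.03 0.04 0 0;0 0 14 0.06 0.08 0 0;0 0 21 0.09 0.12 0 0;0 0 28 0.12 0.16 0 0;0 0 35 0.15 0.2 0 0;0 0 42 0.18 0.24 0 0;0 0 49 0.22 0.27 0 0;0 0 56 0.25 0.3 0 0")

```text
time: 1.87
tcp_pos: [0.3559, -0.3729, 0.2458]
orientation: [0.823, 0.569, -0.0, 0.0]
contact_force: [1.3, -0.9, 0.1]
opening: 0.0
```

Call:
apply_moves(motion="0 0 5 0.03 0.035 0 0;0 0 9 0.06 0.07 0 0;0 0 13 0.08 0.11 0 0;0 0 15.8 0.1 0.15 0 0;0 0 15.8 0.12 0.19 0 0;0 0 15.8 0.13 0.23 0 0;0 0 15.8 0.14 0.27 0 0;0 0 15.8 0.15 0.31 0 0")

```text
time: 2.53
tcp_pos: [0.5021, -0.0783, 0.2461]
orientation: [0.737, 0.676, 0.0, 0.001]
contact_force: [0.5, -0.1, 0.1]
opening: -0.001
```

```bash
python3 -c "
from h import *
print(ctrl.state())"
```

```text
{'time': 2.5333, 'joint_positions': array([ 0.41677076,  0.42323034, -0.43689262,  1.81893109,  0.21742533,
        0.94501956, -0.20017146]), 'dq': array([-0.94850852,  0.0557938 , -0.06291034, -0.08362772,  0.05304107,
        0.03472238, -1.01659315]), 'effort': array([  3.67909849, -36.20356679,  -3.09646212, -14.3588385 ,
        -0.0736363 ,   0.11872705,   0.67568561]), 'tcp_pos': array([ 0.50207258, -0.07831316,  0.24608214]), 'orientation': array([7.36843371e-01, 6.76062883e-01, 1.63796567e-04, 8.94042756e-04]), 'contact_force': array([ 0.54025321, -0.1102917 ,  0.1440978 ]), 'moment': array([ 0.01858421, -0.03618766, -0.01168811]), 'opening': -0.0008726397646692649}
```

Call:
apply_moves(motion="0 0 0 0.004 0.04 0 0;0 0 0 0.008 0.08 0 0;0 0 0 0.012 0.12 -0.02 0;0 0 0 0.016 0.15 -0.05 0;0 0 0 0.018 0.17 -0.09 0;0 0 0 0.018 0.175 -0.13 0;0 0 0 0.018 0.175 -0.165 0;0 0 0 0.018 0.175 -0.195 0")

```text
time: 3.2
tcp_pos: [0.5191, 0.0977, 0.0485]
orientation: [0.736, 0.677, -0.001, 0.0]
contact_force: [0.9, -0.8, -0.1]
opening: -0.001
```

Call:
apply_moves(motion="0 0 0 0 0 0 0;0 0 0 0 0 0 0")

```text
time: 3.37
tcp_pos: [0.5181, 0.0977, 0.0474]
orientation: [0.736, 0.677, -0.002, -0.001]
contact_force: [0.6, -0.4, 1.5]
opening: -0.001
```

```bash
python3 -c "
from h import *
p=ctrl.read_camera('scene');save(p,'s1.png');print(ctrl.state()['tcp_pos'],ctrl.state()['contact_force'])"
```

```text
[0.51965829 0.09798233 0.04909094] [0.8466969  0.39119849 0.96203892]
```

View pics/s1.png

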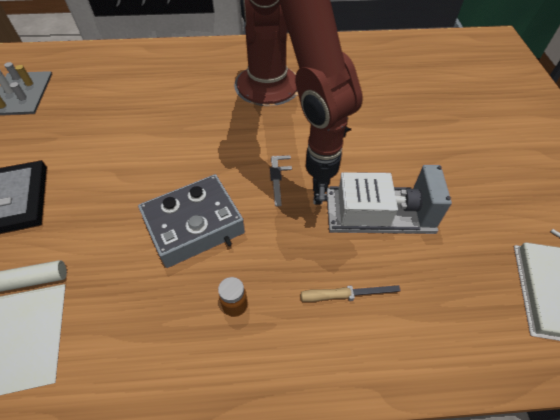

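The closed fingers are at about (322,195), just in front of the guard's end plate. Next I push along (0.086, 0.996).

Call:
apply_moves(motion="0 0 0 0.002 0.02 0 0;0 0 0 0.003 0.035 0 0;0 0 0 0.004 0.043 0 0;0 0 0 0.004 0.05 0 0;0 0 0 0.005 0.058 0 0;0 0 0 0.006 0.066 0 0;0 0 0 0.006 0.074 0 0;0 0 0 0.007 0.082 0 0")

```text
time: 4.08
tcp_pos: [0.5269, 0.1796, 0.0493]
orientation: [0.737, 0.676, -0.001, 0.001]
contact_force: [1.0, -3.5, 1.6]
opening: -0.002
```

Call:
apply_moves(motion="0 0 0 0.0005 0.005 0 0;0 0 0 0.001 0.01 0 0;0 0 0 0.001 0.014 0 0;0 0 0 0.0015 0.018 0 0;0 0 0 0.002 0.02 0 0")

```text
time: 4.5
tcp_pos: [0.5286, 0.2004, 0.0492]
orientation: [0.736, 0.677, -0.001, 0.0]
contact_force: [-0.8, -3.5, 1.0]
opening: -0.001
```

Now I creep up to the stop, expected near TCP y ≈ 0.209.

Call:
apply_moves(motion="0 0 0 0.0003 0.003 0 0;0 0 0 0.0005 0.006 0 0;0 0 0 0.0007 0.008 0 0;0 0 0 0.0007 0.009 0 0")

```text
time: 4.83
tcp_pos: [0.529, 0.2069, 0.0489]
orientation: [0.737, 0.676, -0.003, 0.002]
contact_force: [-0.7, -8.3, 3.0]
opening: 0.0
```

Call:
apply_moves(motion="0 0 0 0.0003 0.003 0 0;0 0 0 0.0005 0.005 0 0;0 0 0 0.0005 0.005 0 0")

```text
time: 5.08
tcp_pos: [0.5287, 0.2066, 0.0484]
orientation: [0.737, 0.675, -0.007, 0.004]
contact_force: [-0.9, -9.3, 4.0]
opening: 0.006
```

The guard has stopped against the block: force rises with no further travel. I'll back off and check.

Call:
apply_moves(motion="0 0 0 -0.001 -0.01 0 0;0 0 0 -0.003 -0.04 0 0;0 0 0 -0.006 -0.075 0.01 0;0 0 0 -0.006 -0.1 0.04 0;0 0 0 -0.006 -0.12 0.08 30;0 0 0 -0.006 -0.14 0.12 60;0 0 0 -0.006 -0.17 0.15 60;0 0 0 -0.006 -0.2 0.15 60")

```text
time: 5.75
tcp_pos: [0.5265, 0.0102, 0.2046]
orientation: [0.736, 0.677, -0.0, 0.007]
contact_force: [0.3, 0.8, 0.1]
opening: 0.563
```

Run:
```python
from h import *
np.set_printoptions(precision=4,suppress=True)
s=ctrl.state();print(s['tcp_pos'],s['contact_force'],s['orientation'],s['opening'])
for c in ['top','scene']:
    p=ctrl.read_camera(c);save(p,c+'2.png');cl=cloud(p);ok=p['z_map']>0
    X,Y,Z=cl[...,0],cl[...,1],cl[...,2]
    fx=ok&(abs(X-.53)<.12)&(Y>.12)&(Y<.5)
    for nm,z0 in [('guard',.085),('block',.115)]:
        m=(fx&(abs(Z-z0)<.006)).astype(np.uint8)
        n,lab,st,ce=cv2.connectedComponentsWithStats(m)
        i=1+np.argmax(st[1:,4]); q=cl[lab==i]
        r=cv2.minAreaRect(q[:,:2].astype(np.float32));print(c,nm,r,cv2.boxPoints(r).tolist())
p=ctrl.read_camera('wrist');save(p,'w2.png')
cl=cloud(p);np.savez('w2.npz',cl=cl,z=p['z_map'],T=p['cam_to_world'],K=p['K'])
```

```text
[0.5265 0.0102 0.2046] [0.2886 0.8479 0.1266] [ 0.7355  0.6774 -0.0004  0.0065] 0.5631983919327508
top guard ((0.5353530049324036, 0.2815548777580261), (0.12269806861877441, 0.11255783587694168), 85.31669616699219) [[0.47425296902656555, 0.22500574588775635], [0.5864349603652954, 0.21581560373306274], [0.596453070640564, 0.3381040096282959], [0.4842710494995117, 0.3472941517829895]]
top block ((0.5422238111495972, 0.36250120401382446), (0.04557481035590172, 0.11596857011318207), 84.74529266357422) [[0.48239627480506897, 0.3451199531555176], [0.5978774428367615, 0.33449918031692505], [0.6020513772964478, 0.37988245487213135], [0.48657017946243286, 0.3905032277107239]]
scene guard ((0.5399409532546997, 0.3024217486381531), (0.16426438093185425, 0.11545717716217041), 84.75122833251953) [[0.4749409556388855, 0.22591498494148254], [0.5899140238761902, 0.21535292267799377], [0.6049409508705139, 0.3789285123348236], [0.48996788263320923, 0.3894905745983124]]
scene block ((0.5448262095451355, 0.36233264207839966), (0.04512251913547516, 0.11539211124181747), 84.64482116699219) [[0.48527637124061584, 0.3452546000480652], [0.6001647710800171, 0.33448511362075806], [0.6043760776519775, 0.37941068410873413], [0.4894876480102539, 0.39018017053604126]]
```

View pics/top2.png

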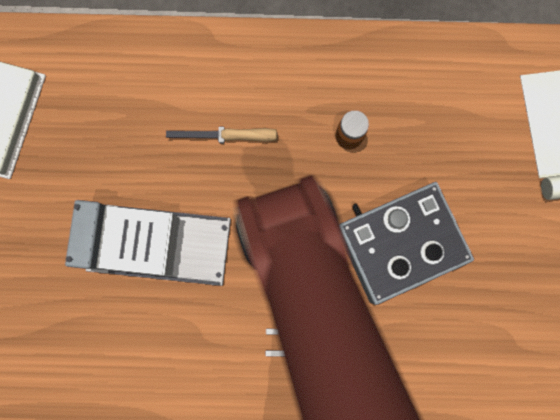

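View pics/w2.png

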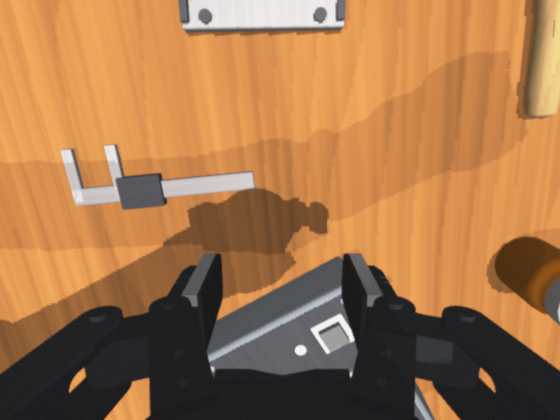

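The guard now sits flush against the block (top ~(100,240)); it's shut. The wrist view shows both fingertips at about (205,270) and (360,270). I'll measure their geometry in the tool frame.

Run:
```python
from h import *
from scipy.spatial.transform import Rotation as R
np.set_printoptions(precision=4,suppress=True)
d=np.load('w2.npz');s=ctrl.state();Rm=R.from_quat(s['orientation']).as_matrix()
L=(d['cl']-s['tcp_pos'])@Rm
z=d['z']
m=(z>0)&(L[...,2]<0.05)
for r in [257,262,270,280,290,300]:
    for a,b in [(150,240),(325,420)]:
        c=np.where(m[r,a:b])[0]+a
        if len(c): print(r,c.min(),c.max(),'tool y',L[r,c.min(),1],L[r,c.max(),1],'zmax',L[r,c,2].max(),'x',L[r,c,0].min(),L[r,c,0].max())
for nm,q in [('neg',m&(L[...,1]<-.01)),('pos',m&(L[...,1]>.01))]:
    P=L[q]; k=P[P[:,2]>np.percentile(P[:,2],99.5)-.004]; print(nm,'tip',k.min(0),k.max(0),np.median(k,0))
```

```text
257 201 220 tool y -0.03115067036292355 -0.02494865970344967 zmax 0.00832463831574585 x 0.0037198058962668507 0.0071392784133416445
257 343 362 tool y 0.02635097891632009 0.03270743260788525 zmax 0.007118120717276458 x 0.004039169582872381 0.006834436842615744
262 198 221 tool y -0.03130069808832924 -0.024844238086639693 zmax 0.009407298463897198 x 0.0009419563655565457 0.007344243537943239
262 342 365 tool y 0.0263401640019529 0.03297323933029663 zmax 0.008788339241640112 x 0.0010092628793553027 0.006983289916894614
270 182 221 tool y -0.03837101244059537 -0.024983679652573816 zmax 0.009156074237087935 x -0.0026492742299028993 0.007353851320345883
270 342 381 tool y 0.026623538433991328 0.04000355637862419 zmax 0.009458281174720091 x -0.0030191165421502024 0.007167035109387474
280 176 222 tool y -0.038077731016409065 -0.024859757894338107 zmax 0.009532869102894668 x -0.00755181646315015 0.007252198072262926
280 341 387 tool y 0.02623517638871103 0.03951251897765689 zmax 0.00858355833684395 x -0.007280393511115431 0.00718174138930219
290 170 222 tool y -0.03819827225078774 -0.0247232238394009 zmax 0.007529087427796764 x -0.011237558515906161 0.007367735938392834
290 341 393 tool y 0.02631013046172214 0.039748605688839644 zmax 0.007898867770638108 x -0.011669999212824826 0.007463075778237451
300 154 221 tool y -0.03806318773771724 -0.024795040954419992 zmax 0.004405297585460417 x -0.014202854843537293 0.00978381260409931
300 342 409 tool y 0.026267969015371175 0.03958227760374632 zmax 0.004315073918239205 x -0.014380006819213012 0.009464524500872634
neg tip [-0.0155 -0.037   0.0007] [ 0.0072 -0.0246  0.0107] [ 0.002  -0.0249  0.0039]
pos tip [-0.0158  0.0261  0.0006] [0.0073 0.0385 0.0098] [0.0016 0.0265 0.0037]
```

```bash
cat > g.py <<'E'
from h import *
from scipy.spatial.transform import Rotation as R
np.set_printoptions(precision=4,suppress=True)
s=ctrl.state();a=np.radians(12.6)
t=R.from_quat([np.cos(a),np.sin(a),0,0])
q=t*R.from_quat(s['orientation']).inv()
print('rotvec',np.degrees(q.as_rotvec()),'shift',np.array([.513,-.2194,.13])-s['tcp_pos'],s['opening'],s['contact_force'],s['time'])
E
python3 g.py
```

```text
rotvec [  0.7284  -0.6005 -59.4244] shift [-0.0105 -0.2233 -0.0694] 0.6000618248645981 [-0.5478  0.065   0.026 ] 5.9
```

Call:
apply_moves(motion="0 0 -7 -0.001 -0.03 0 60;0 0 -14 -0.002 -0.06 0 60;0.2 -0.2 -21 -0.004 -0.09 0 60;0.4 -0.3 -28 -0.006 -0.12 0 60;0.5 -0.4 -35 -0.008 -0.15 0 60;0.6 -0.5 -42 -0.009 -0.18 0 60;0.7 -0.6 -49 -0.01 -0.21 0 60;0.7 -0.6 -55 -0.01 -0.22 0 60")

```text
time: 6.57
tcp_pos: [0.5132, -0.22, 0.1986]
orientation: [0.968, 0.251, -0.0, 0.001]
contact_force: [-0.5, -0.9, 0.0]
opening: 0.599
```

```bash
python3 g.py
```

```text
rotvec [ 0.1631  0.0171 -3.8593] shift [-0.0002  0.0006 -0.0686] 0.5985412268970701 [-0.4605 -0.8631  0.0176] 6.5667
```

Call:
apply_moves(motion="0.1 0 -3.9 0 0.0005 -0.02 60;0.1 0 -3.9 0 0.0005 -0.05 60;0.1 0 -3.9 0 0.0005 -0.075 60;0.1 0 -3.9 0 0.0005 -0.085 60;0.1 0 -3.9 0 0.0005 -0.09 60;0.1 0 -3.9 0 0.0005 -0.09 60")

```text
time: 7.07
tcp_pos: [0.5134, -0.218, 0.1076]
orientation: [0.976, 0.219, -0.0, -0.0]
contact_force: [0.4, 0.2, -0.1]
opening: 0.596
```

```bash
python3 g.py
python3 - <<'E'
from h import *
from scipy.spatial.transform import Rotation as R
np.set_printoptions(precision=4,suppress=True)
s=ctrl.state();print(s['tcp_pos'],s['orientation'])
p=ctrl.read_camera('wrist');save(p,'w3.png');cl=cloud(p)
L=(cl-s['tcp_pos'])@R.from_quat(s['orientation']).as_matrix()
z=p['z_map']
for r in [270,280,290]:
    for a,b in [(150,240),(325,420)]:
        c=np.where((z[r,a:b]>0)&(L[r,a:b,2]<.02)&(abs(L[r,a:b,1])>.02))[0]+a
        print(r,c.min(),c.max(),L[r,c.min()],L[r,c.max()],L[r,c,2].max())
p=ctrl.read_camera('scene');save(p,'s3.png')
im=cv2.imread('pics/s3.png')[130:290,100:300];cv2.imwrite('pics/s3c.png',cv2.resize(im,None,fx=3.5,fy=3.5))
E
```

```text
rotvec [-0.0366 -0.0469 -0.0717] shift [-0.0004 -0.0014  0.0224] 0.5961277317142915 [ 0.4353  0.2424 -0.0505] 7.0667
[ 0.5134 -0.218   0.1076] [ 0.9758  0.2188 -0.0003 -0.0004]
270 182 221 [ 0.0066 -0.0383 -0.0017] [ 0.0014 -0.0251  0.009 ] 0.008961747615849083
270 342 381 [0.0011 0.0262 0.0098] [ 0.0064  0.0394 -0.0012] 0.009776121213639768
280 176 222 [ 0.0061 -0.0386 -0.009 ] [-0.0039 -0.0251  0.0102] 0.010242942592775629
280 342 387 [-0.0029  0.0262  0.0084] [ 0.0063  0.0395 -0.0094] 0.008416689754985645
290 170 222 [ 0.0062 -0.0385 -0.0166] [-0.0084 -0.0252  0.0097] 0.009689100265618408
290 341 393 [-0.0083  0.0262  0.0096] [ 0.0065  0.0394 -0.0171] 0.009573983349020902
```

View pics/w3.png

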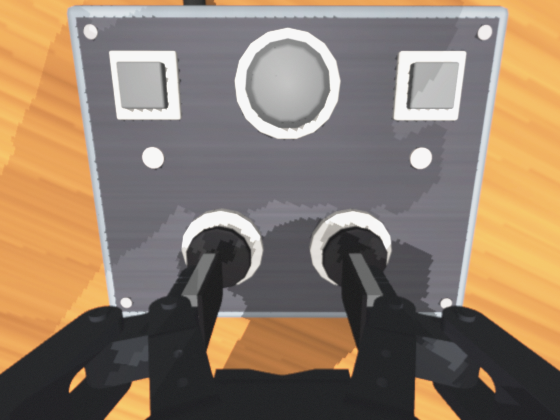

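View pics/s3c.png

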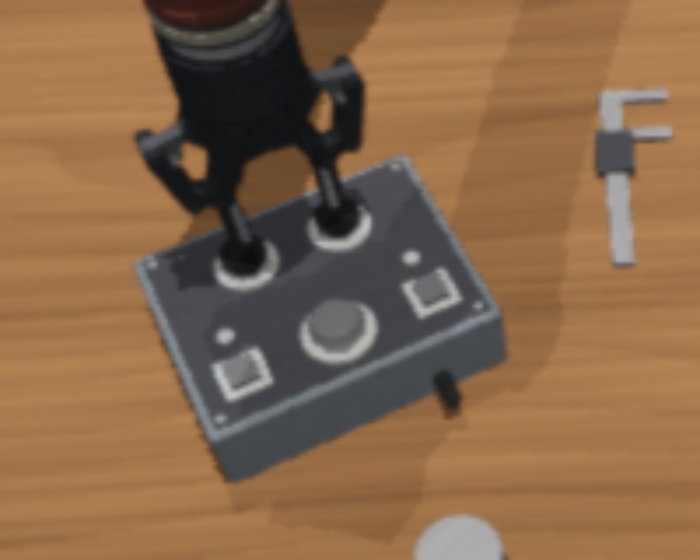

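The wrist view shows both tips above the reset caps (~(220,255), (352,255)). Stop and jogs are well clear in the upper part. I'll check the centring from stop and jogs in the tool frame.

Run:
```python
from h import *
from scipy.spatial.transform import Rotation as R
np.set_printoptions(precision=4,suppress=True)
s=ctrl.state();print(s['tcp_pos'])
p=ctrl.read_camera('wrist');cl=cloud(p)
L=(cl-s['tcp_pos'])@R.from_quat(s['orientation']).as_matrix()
m=((p['z_map']>0)&(abs(cl[...,2]-.075)<.0095)&(cl[...,2]>.067)).astype(np.uint8);m[240:]=0
n,lab,st,ce=cv2.connectedComponentsWithStats(m)
for i in range(1,n):
    if st[i,4]>60:
        q=L[lab==i];w_=cl[lab==i];print(st[i],'tool',(q.min(0)+q.max(0))/2,'world',(w_.min(0)+w_.max(0))/2)
```

```text
[ 0.5144 -0.2191  0.1095]
[ 240   37   92   95 5949] tool [0.0771 0.0022 0.0343] world [ 0.5841 -0.1873  0.0753]
[ 114   63   51   47 2155] tool [ 0.0766 -0.0637  0.0394] world [ 0.5566 -0.1286  0.0701]
[ 401   63   52   47 2152] tool [0.0767 0.0658 0.0402] world [ 0.6118 -0.246   0.0696]
[188 224  55  16 567] tool [ 0.0088 -0.033   0.0359] world [ 0.5065 -0.1871  0.0736]
[323 224  56  16 570] tool [0.008  0.0354 0.0361] world [ 0.5346 -0.2491  0.0735]
```

Call:
apply_moves(motion="0 0 0 -0.0014 -0.0018 -0.004 64;0 0 0 -0.0014 -0.0018 -0.01 64;0 0 0 -0.0014 -0.0018 -0.016 64;0 0 0 -0.0014 -0.0018 -0.016 64;0 0 0 -0.0014 -0.0018 -0.016 64")

```text
time: 7.63
tcp_pos: [0.5127, -0.2211, 0.0934]
orientation: [0.976, 0.218, 0.001, 0.001]
contact_force: [0.4, -0.1, 0.0]
opening: 0.64
```

```bash
python3 g.py
python3 - <<'E'
from h import *
print(ctrl.state()['tcp_pos'])
E
```

```text
rotvec [0.0786 0.1278 0.011 ] shift [0.0003 0.0017 0.0366] 0.6397839361919357 [ 0.4172 -0.1071  0.0107] 7.6333
[ 0.51265658 -0.22110396  0.09338161]
```

Aligned and level, with about 5 mm of clearance. Now I press down.

Call:
apply_moves(motion="0 0 0 0 0 -0.003 64;0 0 0 0 0 -0.006 64;0 0 0 0 0 -0.009 64;0 0 0 0 0 -0.012 64;0 0 0 0 0 -0.014 64;0 0 0 0 0 -0.016 64")

```text
time: 8.13
tcp_pos: [0.513, -0.2212, 0.0799]
orientation: [0.976, 0.218, 0.001, 0.001]
contact_force: [-7.6, 2.4, 31.6]
opening: 0.636
```

Call:
apply_moves(motion="0 0 0 0 0 -0.0015 64;0 0 0 0 0 -0.0015 64")

```text
time: 8.3
tcp_pos: [0.5129, -0.2212, 0.0802]
orientation: [0.976, 0.218, 0.001, 0.001]
contact_force: [-2.8, 0.5, 14.0]
opening: 0.641
```

Run:
```python
from h import *
np.set_printoptions(precision=4,suppress=True)
s=ctrl.state();print(s['tcp_pos'],s['contact_force'],s['moment'],s['orientation'],s['time'])
for c in ['wrist','scene','top']:
    p=ctrl.read_camera(c);save(p,c+'4.png');cl=cloud(p)
    for n,x,y in [('L',.499,-.190),('R',.527,-.249)]:
        m=(p['z_map']>0)&(np.hypot(cl[...,0]-x,cl[...,1]-y)<.022)&(cl[...,2]>.055)&(cl[...,2]<.082)
        if m.sum(): print(c,n,np.histogram(cl[m][:,2],bins=np.arange(.056,.084,.002))[0])
im=cv2.imread('pics/scene4.png')[130:290,100:300];cv2.imwrite('pics/s4c.png',cv2.resize(im,None,fx=3.5,fy=3.5))
print(ctrl.state()['contact_force'])
```

```text
[ 0.5129 -0.2212  0.0802] [-2.834   0.4644 13.998 ] [ 0.3671  0.8044 -0.0379] [0.976  0.2179 0.0011 0.0015] 8.3
wrist L [   0   19  752  185  792 1449  815 1241   37   77   81  107  114    0]
wrist R [   0   28  942  188  777 1450  700 1426   46   76   78  101  118    0]
scene L [ 0  4 16 10 28 42 42 26  7  5  1  3  4  0]
scene R [ 0  4 19 12 34 47 41 35  5  2  1  3  5  0]
top L [ 2  8 16 23 36 46 21 11  6  1  0  1  0  0]
[-3.3727  1.3829 13.5478]
```

View pics/s4c.png

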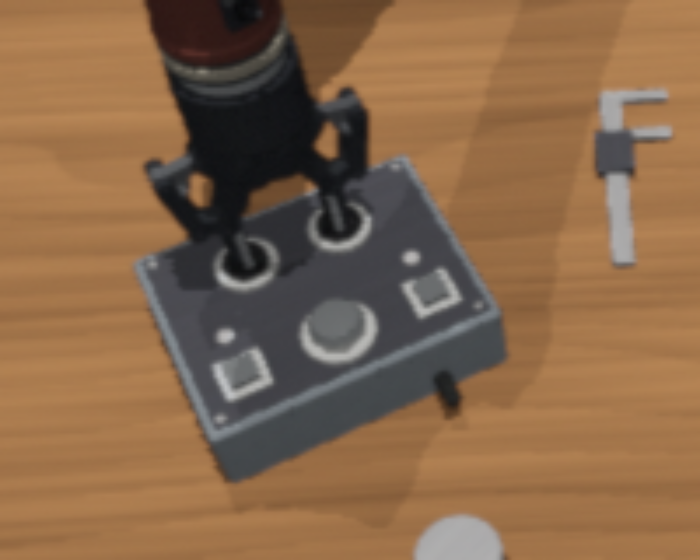

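View pics/wrist4.png

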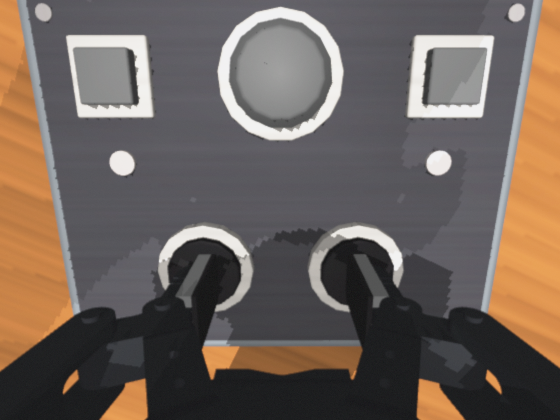

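Both caps sit at about 0.070 m (8 mm down) and look the same on either side. I'll add a bit more force and hold it for more than three seconds.

Call:
apply_moves(motion="0 0 0 0 0 -0.0025 64;0 0 0 0 0 -0.0025 64;0 0 0 0 0 -0.0025 64;0 0 0 0 0 -0.0025 64;0 0 0 0 0 -0.0025 64;0 0 0 0 0 -0.0025 64;0 0 0 0 0 -0.0025 64;0 0 0 0 0 -0.0025 64")

```text
time: 9.12
tcp_pos: [0.5129, -0.2212, 0.0801]
orientation: [0.976, 0.218, 0.001, 0.002]
contact_force: [-4.3, 1.1, 17.1]
opening: 0.644
```

```bash
python3 g.py
```

```text
rotvec [0.1638 0.1825 0.0348] shift [0.0001 0.0018 0.0499] 0.6441910404412422 [-4.2847  1.0754 17.0644] 9.1167
```

Call:
apply_moves(motion="0 0 0 0 0 -0.0035 64;0 0 0 0 0 -0.0035 64;0 0 0 0 0 -0.0035 64;0 0 0 0 0 -0.0035 64;0 0 0 0 0 -0.0035 64;0 0 0 0 0 -0.0035 64;0 0 0 0 0 -0.0035 64;0 0 0 0 0 -0.0035 64")

```text
time: 9.78
tcp_pos: [0.5129, -0.2211, 0.08]
orientation: [0.976, 0.218, 0.001, 0.002]
contact_force: [-5.7, 2.2, 23.4]
opening: 0.642
```

Call:
apply_moves(motion="0 0 0 0 0 -0.0035 64;0 0 0 0 0 -0.0035 64;0 0 0 0 0 -0.0035 64;0 0 0 0 0 -0.0035 64;0 0 0 0 0 -0.0035 64;0 0 0 0 0 -0.0035 64;0 0 0 0 0 -0.0035 64;0 0 0 0 0 -0.0035 64")

```text
time: 10.45
tcp_pos: [0.5129, -0.2211, 0.08]
orientation: [0.976, 0.218, 0.002, 0.003]
contact_force: [-6.7, 1.5, 24.2]
opening: 0.636
```

Call:
apply_moves(motion="0 0 0 0 0 -0.0035 64;0 0 0 0 0 -0.0035 64;0 0 0 0 0 -0.0035 64;0 0 0 0 0 -0.0035 64;0 0 0 0 0 -0.0035 64;0 0 0 0 0 -0.0035 64;0 0 0 0 0 -0.0035 64;0 0 0 0 0 -0.0035 64")

```text
time: 11.12
tcp_pos: [0.5129, -0.2212, 0.08]
orientation: [0.976, 0.218, 0.002, 0.003]
contact_force: [-6.0, 1.3, 24.5]
opening: 0.638
```

Call:
apply_moves(motion="0 0 0 0 0 -0.0035 64;0 0 0 0 0 -0.0035 64;0 0 0 0 0 -0.0035 64;0 0 0 0 0 -0.0035 64;0 0 0 0 0 -0.0035 64;0 0 0 0 0 -0.0035 64;0 0 0 0 0 -0.0035 64;0 0 0 0 0 -0.0035 64")

```text
time: 11.78
tcp_pos: [0.5129, -0.2211, 0.0801]
orientation: [0.976, 0.218, 0.002, 0.003]
contact_force: [-5.7, 2.0, 24.0]
opening: 0.643
```

Call:
apply_moves(motion="0 0 0 0 0 -0.0035 64;0 0 0 0 0 -0.0035 64;0 0 0 0 0 -0.0035 64;0 0 0 0 0 -0.0035 64;0 0 0 0 0 -0.0035 64;0 0 0 0 0 -0.0035 64;0 0 0 0 0 -0.0035 64;0 0 0 0 0 -0.0035 64")

```text
time: 12.45
tcp_pos: [0.5129, -0.2211, 0.0801]
orientation: [0.976, 0.218, 0.002, 0.004]
contact_force: [-6.1, 1.7, 24.7]
opening: 0.637
```

```bash
python3 g.py;  python3 - <<'E'
from h import *
p=ctrl.read_camera('wrist');save(p,'wrist5.png');cl=cloud(p)
for n,x,y in [('L',.499,-.190),('R',.527,-.249)]:
    m=(p['z_map']>0)&(np.hypot(cl[...,0]-x,cl[...,1]-y)<.022)&(cl[...,2]>.055)&(cl[...,2]<.082)
    print(n,np.histogram(cl[m][:,2],bins=np.arange(.056,.084,.002))[0])
E
```

```text
rotvec [0.379  0.3231 0.0626] shift [0.0001 0.0017 0.0499] 0.6373010655253568 [-6.0625  1.7265 24.672 ] 12.45
L [   0   24  762  176  762 1493  982 1056   53   69   98   98  120    0]
R [   0   28  948  191  764 1465  623 1493   45   69   87  109  117    0]
```

Both have been down about 4 s at around 24 N. I'll hold one more set, then lift straight up.

Call:
apply_moves(motion="0 0 0 0 0 -0.0035 64;0 0 0 0 0 -0.0035 64;0 0 0 0 0 -0.0035 64;0 0 0 0 0 -0.0035 64;0 0 0 0 0 -0.0035 64;0 0 0 0 0 -0.0035 64;0 0 0 0 0 -0.0035 64;0 0 0 0 0 -0.0035 64")

```text
time: 13.17
tcp_pos: [0.5129, -0.2211, 0.0801]
orientation: [0.976, 0.218, 0.002, 0.004]
contact_force: [-5.8, 2.3, 24.7]
opening: 0.645
```

Call:
apply_moves(motion="0.2 0.2 0 0 0 0.008 64;0.3 0.3 0 0 0 0.02 64;0.3 0.3 0 0 0 0.045 64;0.3 0.3 0 0 0 0.08 64;0.3 0.3 0 0 0 0.12 64;0.3 0.3 0 0 0 0.15 64;0.3 0.3 0 0 0 0.17 64;0.3 0.3 0 0 0 0.18 64")

```text
time: 13.83
tcp_pos: [0.5142, -0.2216, 0.2633]
orientation: [0.976, 0.218, 0.003, 0.003]
contact_force: [0.5, -0.2, 0.4]
opening: 0.646
```

Call:
apply_moves(motion="0 0 0 -0.01 -0.03 0 64;0 0 0 -0.025 -0.065 0 64;0 0 0 -0.04 -0.1 0 64;0 0 0 -0.055 -0.135 0 64;0 0 0 -0.07 -0.17 0 64;0 0 0 -0.085 -0.2 0 64;0 0 0 -0.1 -0.22 0 64;0 0 0 -0.1 -0.22 0 64")

```text
time: 14.5
tcp_pos: [0.4075, -0.4482, 0.2612]
orientation: [0.977, 0.212, -0.001, 0.003]
contact_force: [-0.7, -0.2, 0.2]
opening: 0.646
```

Run:
```python
from h import *
np.set_printoptions(precision=4,suppress=True)
s=ctrl.state();print(s['tcp_pos'],s['contact_force'],s['dq'],s['time'])
for c in ['scene','top']:
    p=ctrl.read_camera(c);save(p,c+'6.png');cl=cloud(p);o=np.load(c+'0.npz')['cl']
    for n,x,y in [('L',.499,-.190),('R',.527,-.249),('stop',.585,-.185),('jogL',.557,-.127),('jogR',.613,-.2445)]:
        f=lambda C:np.median(C[...,2][(np.hypot(C[...,0]-x,C[...,1]-y)<.007)&(C[...,2]>.05)&(C[...,2]<.1)])
        print(c,n,f(o),f(cl))
```

```text
[ 0.4075 -0.4482  0.2612] [-0.7106 -0.1878  0.1542] [-0.0561 -0.0142 -0.0734  0.0283 -0.0415  0.0008 -0.0483] 14.5
scene L 0.07768475911975525 0.07792621301630087
scene R 0.07819691755377989 0.07831054695136774
scene stop 0.08142604556718674 0.08137027641050948
scene jogL 0.0695479934270451 0.07020974192946838
scene jogR 0.07059134204311257 0.06982030017879082
top L 0.07843710810571192 0.07770795484809329
top R 0.07833407624752864 0.07787715310258747
top stop 0.08128555146190619 0.08164869807865788
top jogL 0.07028691997213199 0.07012937213500131
top jogR 0.07005631888943775 0.07032861146817748
```

View pics/scene6.png

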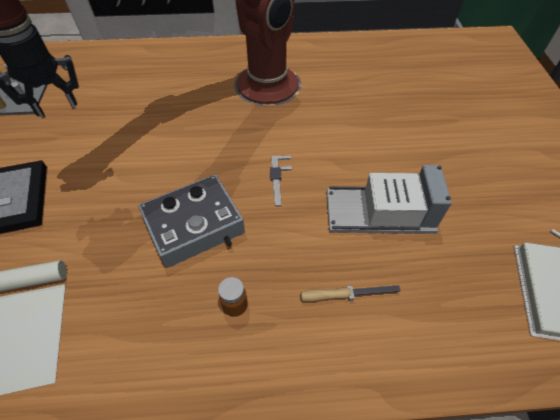

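View pics/top6.png

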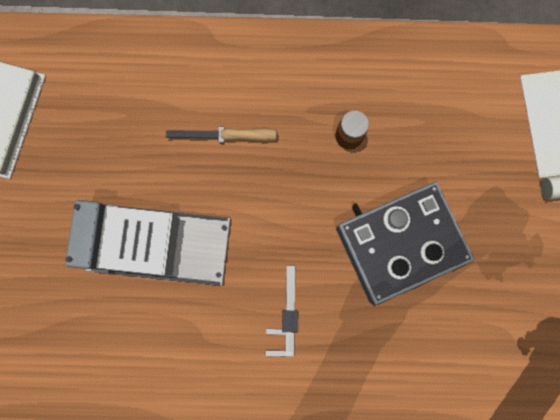

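The guard is flush with the block, both caps are back up, and the jar, caliper and file are unmoved. The arm is clear, so I'm handing in.

```bash
python3 -c "
from h import *
print(ctrl.job_done())"
```

```text
the job is handed in; nothing more can be done
None
```

I pushed the guard shut, then pressed both reset buttons together with one fingertip on each and held them down. I let them up together, moved clear and handed the job in at about 14.6 s.

- **Guard:** I pushed it with closed fingers until it stopped, at about 9 N with no further travel. Its end face then measured within about 1 mm of where the shut position should be. In the top view it sits flush against the block.
- **Reset buttons:** They were down from about 8.1 s to 13.2 s. The total force was 14–17 N for the first second and then about 24 N; 10 N is enough to bottom both. Depth images showed both caps at about 70 mm (8 mm down) while pressed, and back at 78 mm afterwards.
- **Other parts:** The stop and jog button heights are unchanged within 1 mm. The jar, caliper and file look the same as at the start.
- **Disagreements:** The cameras differed by 1–3 mm on where the console is, so I re-centred with the wrist view before pressing. The tool tilted by about 0.5° during the hold. One depth fit of the guard, from the scene camera after pushing, merged it with the block, so I used the top camera's fit instead.

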